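Lay out a small lens test line on the optical table

ROBOT

A 7-joint arm with a two-finger parallel gripper is mounted at the origin on a cart in front of the work surface, level with it; the furniture and walls round the work are solid. World frame = base frame: x ahead of the robot, y to its left, z up, the work surface at z = 0. Lengths are in mm, angles in rad, forces in N, time in s.
With the tool pointing down it reaches from about 400 to 900 mm from the base axis. Payload 5.6 kg.
Tool frame: the origin (TCP) lies midway between the tips of the shut fingers; the grasp point (between the pads) lies 19 mm behind it (grip_point_offset is the z of the grasp point in the tool frame, in mm); z points along the fingers, y is the line along which they close (so a half turn about z gives the same grasp; the last joint's range is limited). The gripper opens to 92 mm and grips with 3 to 60 N. Pads are 20 mm wide; open, the fingers measure 128 mm over their backs; the gripper's body (75 mm by 189 mm) begins 69 mm behind the grasp point.
Start: joints at [1.199, 0.468, -0.012, 1.603, 0.006, 1.071, -0.056], TCP at [209.849, -615.201, 214.592] pointing down, gripper open.
Joint ranges: [-2.53, 2.53], [-0.31, 2.02], [-1.57, 1.55], [0.28, 2.44], [-1.29, 4.43], [0.15, 1.84], [-2.92, 2.92]. Speed limits (rad/s): [2.57, 2.57, 3.14, 3.14, 3.14, 3.14, 3.14].

INTERFACE

Orientations are given as a rotation vector (axis times angle).
In Python, from station import * gives the robot as it stands.
- The arm moves only by the shell command python3 -m handwheel 'ROWS'. ROWS is a JSON list of rows, 1 to 20 of them, each written [[dx, dy, dz], [rx, ry, rz], opening]: dx, dy, dz in mm, then a rotation vector rx, ry, rz in rad, then the opening from 0.0 (shut) to 1.0 (fully open); each row is the pose to reach, as a shift and turn from the pose commanded when the command began, along the tool's axes at that moment; what a row does not reach only later rows make up. A row lasts 1/10 s, in which the tool goes at most 50 mm and 0.15 rad, less where a joint would pass 70% of its speed; a pose out of reach is approached as far as the arm can. The fingers move at their own pace and stop on an object; the grip force is fixed at half the most. Time passes only in rows, so rows that do not move let the fingers close. It prints the time, the measured TCP pose, the force, the opening and the grip force at its end. Input that does not fit is refused with a message, and nothing moves.
- get_state(): the state, without advancing time (a new reading comes with each control period).
- snapshot(name): name is "side" or "top"; returns (picture, depth): 400x640x3 uint8, blue, green, red; 400x640 float32, mm along the optical axis (not along the pixel's ray), 0 where there is no reading.
- calibration(name): a dict with "camera_matrix" (3x3 intrinsics, pixels), "eye" and "rotation" of the camera in the world. Camera axes: x right, y up, looking along -z (the intrinsics and any distortion apply to the point x, -y, -z); pixel columns grow to the right and rows downward; lengths in mm; the calibration is good to about 2 mm. A picture is of the moment at which its call begins. calibration takes no time and is no camera call.
- close_job(): hands the job in; it is judged then, once.
The state is a dict: "t": time; "joint_pos": joint angles; "qvel": joint speeds; "effort": joint torques, N m; "tool_pos": TCP position; "tool_rot": TCP orientation; "wrist_force": force on the tool from outside, world axes, zero at the start; "wrist_torque": the same for the moment, N m; "gripper_width": opening from 0.0 (shut) to 1.0 (fully open); "finger_force": force on a finger pad.
Only numpy, scipy, OpenCV 4.12 (cv2) and the standard library are available. Lean on these libraries where they do the work, as an engineer would, in place of code of your own. Each camera call takes 0.05 s, during which the arm holds its last target. There are 200 camera calls.

TASK

Lay out the test line. Stand the white sample block centred on the round metal stage and stand the brass weight centred on top of the block; stand the mounted lens midway between the stage and the black post holder, on the line joining them and with the lens facing along that line; stand the black beam block midway between the stage and the angle bracket, on their line and with its broad face towards the stage. Everything ends upright and released, and the bottle, the orange case and the tape roll stay where they are.

Things in the scene. Friction and masses are not known exactly. Their poses are not given: they have to be found in the camera images.
- stage: Round bare-metal disc fixed to the table, 50 mm diameter, 12 mm high, flat top; it is the middle of the test line. Origin: centre of its underside, at table height. Its y axis runs along the line on which post holder, stage and bracket stand, each end 100 mm from the stage; its x axis is level and square to that line.
- post_holder: Short black upright tube on a round foot (32 mm diameter, 56 mm tall) with a white thumbscrew out of one side, fixed to the table at one end of the line, 100 mm from the stage centre; which end varies. Origin: on the table, 4 mm from the tube's axis on the thumbscrew side (the thumbscrew points along -y).
- bracket: Light beige metal angle bracket, 28 x 50 mm, 29 mm tall, fixed to the table at the other end of the line, 100 mm from the stage centre. Origin: centre of its footprint, on the table.
- sample_block: White sample block, 34 x 34 x 30 mm, a small dark hole in its top; loose, 60 g or so. Origin: centre of its underside, z up; sides along x and y.
- weight: Brass weight, 28 mm diameter, 47 mm tall, a round body with a neck and a small knob on top; loose, about 200 g. The straight body reaches to at least 25 mm above its foot. Origin: centre of its underside, z up.
- lens: Mounted lens, 76 mm tall: a black ring 36 mm wide (along y) and 8 mm thick (along x), its centre 57 mm above the foot, on a slim pale post of 12 mm diameter, on a black foot 30 (x) x 40 (y) x 8 mm; loose, about 120 g. The lens faces along its x axis, either way round. Origin: centre of its underside, z up.
- beam_stop: Black beam block, a plate 12 mm thick (x), 50 mm wide (y) and 50 mm tall standing on its edge, a yellow sign on its broad face; loose, about 150 g. Its broad faces look along its x axis. Origin: centre of its underside, z up.
- bottle: Bystander: amber bottle with a white cap, 38 mm diameter, 87 mm tall, loose. Origin: centre of its underside. Leave it alone.
- case: Bystander: orange filter case, 37 x 47 x 50 mm, loose. Origin: centre of its underside. Leave it alone.
- tape: Bystander: tan roll of tape lying flat, 68 mm diameter, 19 mm high, loose. Origin: centre of its underside. Leave it alone.
Mind the look-alikes: they are no part of the job. Leave any green look-alike of the stage alone.

How it is judged:
By the outcome, as a careful person would: the job done as asked, in the order asked, and still so for the second after the job is handed in, with the robot touching nothing.
It also fails if it takes over 88 s, if anything falls off the work surface, if the arm or the gripper's body presses on something with over 40 N, if the wrist force passes 120 N, or if a joint passes its speed limit or range.

## Working session

There is one attempt and no reset: what is moved stays moved. The work goes in short steps, Python scripts to look and compute and a shell command to move; the robot and the scene stay as the last step left them, time stands still between calls to the robot, and variables do not carry over. Pictures are saved under pics/ and viewed, at most 14 in all, crops included, and the job is handed in when it is done.

```bash
mkdir -p pics; ls
python3 - <<'E'
from station import *
import cv2, numpy as np
for n in("top","side"):
    p,d=snapshot(n); cv2.imwrite(f"pics/{n}0.png",p); np.save(f"pics/{n}0.npy",d)
    c=calibration(n); print(n,{k:np.round(v,4).tolist() if not isinstance(v,str) else v for k,v in c.items()}, (d>0).mean())
s=get_state(); print(s)
E
```

```text
pics
top {'camera_matrix': [[398.8677, 0.0, 318.674], [0.0, 398.8677, 201.1065], [0.0, 0.0, 1.0]], 'eye': [390.3198, 398.5691, 901.9545], 'rotation': [0.1286, -0.0803, -1.5576]} 0.99598046875
side {'camera_matrix': [[494.5095, 0.0, 320.5356], [0.0, 494.5095, 197.5455], [0.0, 0.0, 1.0]], 'eye': [85.2926, 1110.9861, 434.6937], 'rotation': [0.3422, -1.4131, -2.2617]} 0.99587109375
{'t': 0.1, 'joint_pos': array([ 1.19900742,  0.46826133, -0.01160279,  1.60352524,  0.00599705,
        1.07137115, -0.05627679]), 'qvel': array([-0.00073389, -0.00141543,  0.00065818, -0.00118699, -0.00071009,
        0.00072041, -0.00135369]), 'effort': array([ 1.05253992e-03, -5.21647382e+01, -1.27321921e-02, -2.44367069e+01,
       -5.68118377e-02,  1.41274158e-02,  6.27898885e-05]), 'tool_pos': array([ 209.65512419, -614.7187415 ,  213.75622002]), 'tool_rot': array([-3.09777935e+00, -5.13827558e-01,  5.61889065e-04]), 'wrist_force': array([ 0.15816482, -0.15864664, -0.35243349]), 'wrist_torque': array([-0.01622773,  0.00572607, -0.01963017]), 'finger_force': 0.0, 'gripper_width': 0.9994303925304318}
```

View pics/top0.png

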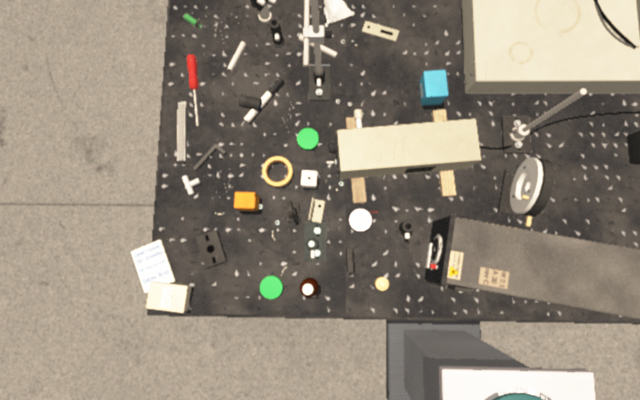

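View pics/side0.png

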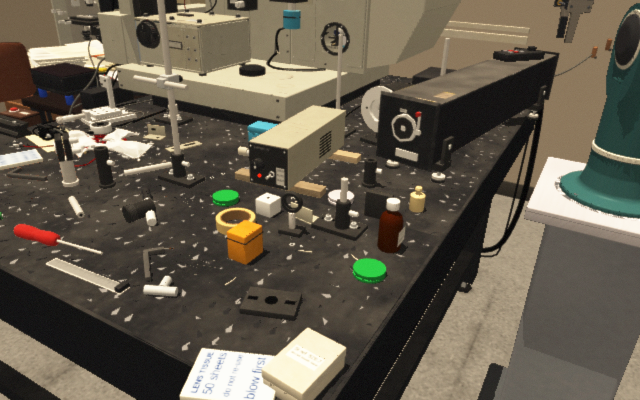

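```bash
cat > h.py <<'E'
from station import *
import cv2, numpy as np
from scipy.spatial.transform import Rotation as R
C={n:calibration(n) for n in("top","side")}
def ray(n,u,v):
    c=C[n];K=np.array(c["camera_matrix"])
    p=np.linalg.inv(K)@[u,v,1.]
    return np.array(c["eye"]),R.from_rotvec(c["rotation"]).as_matrix()@[p[0],-p[1],-p[2]]
def onz(n,u,v,z):
    e,d=ray(n,u,v); return e+d*(z-e[2])/d[2]
def cloud(n,d):
    c=C[n];K=np.array(c["camera_matrix"]);v,u=np.mgrid[:400,:640]
    x=(u-K[0,2])/K[0,0]*d;y=(v-K[1,2])/K[1,1]*d
    return np.stack([x,-y,-d],-1)@R.from_rotvec(c["rotation"]).as_matrix().T+c["eye"]
def pix(n,P):
    c=C[n];K=np.array(c["camera_matrix"]);q=(np.asarray(P,float)-c["eye"])@R.from_rotvec(c["rotation"]).as_matrix()
    return np.array([K[0,2]-K[0,0]*q[...,0]/q[...,2],K[1,2]+K[1,1]*q[...,1]/q[...,2]]).T
def cmdtool():
    s=get_state();return s
E
python3 - <<'E'
from h import *
print({n:C[n].keys() for n in C})
p=cv2.imread("pics/top0.png");cv2.imwrite("pics/tc.png",cv2.resize(p[165:305,270:440],(0,0),fx=4.2,fy=4.2,interpolation=cv2.INTER_CUBIC))
p=cv2.imread("pics/side0.png");cv2.imwrite("pics/sc.png",cv2.resize(p[145:285,240:440],(0,0),fx=4,fy=4,interpolation=cv2.INTER_CUBIC))
P=cloud("top",np.load("pics/top0.npy"));Q=cloud("side",np.load("pics/side0.npy"))
for u,v in[(360,220),(407,230),(309,179),(317,210),(382,283),(292,213),(350,262),(315,240),(309,288),(330,220)]:print(u,v,P[v,u].round(1))
E
```

```text
{'top': dict_keys(['camera_matrix', 'eye', 'rotation']), 'side': dict_keys(['camera_matrix', 'eye', 'rotation'])}
360 220 [467.9 333.9  10.1]
407 230 [443.7 238.5  56.1]
309 179 [557.  448.6  27. ]
317 210 [490.5 430.7   1. ]
382 283 [332.7 290.7  46.8]
292 213 [476.  480.7  70.1]
350 262 [375.4 357.8  48.3]
315 240 [420.4 432.   59.4]
309 288 [323.4 441.7  86.5]
330 220 [ 4.681e+02  4.010e+02 -1.000e-01]
```

View pics/tc.png

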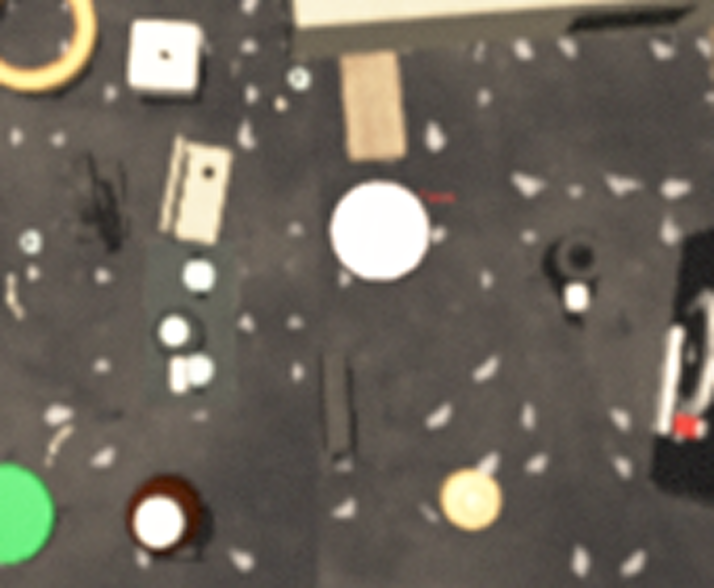

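View pics/sc.png

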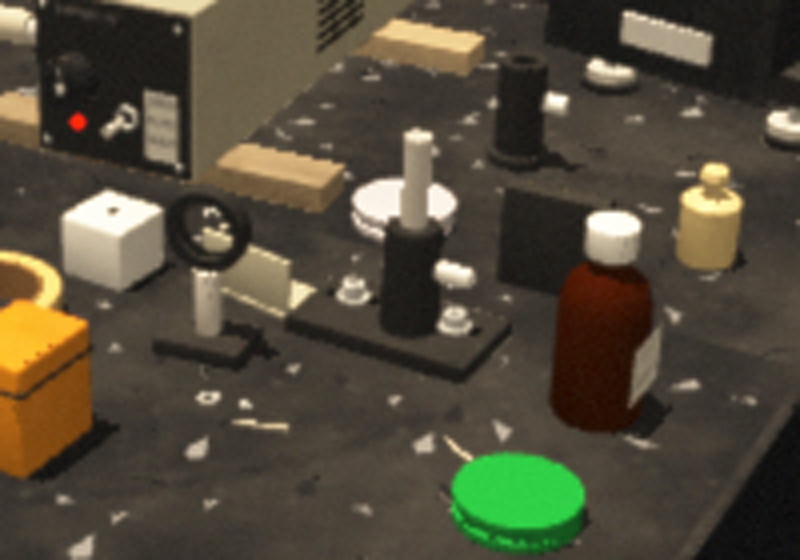

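```bash
cat > m.py <<'E'
from h import *
def rect(X): 
    r=cv2.minAreaRect(X[:,:2].astype(np.float32)); return np.round(r[0],1),np.round(r[1],1),round(r[2],1)
def sel(P,c,r,z0,z1):
    return P[(np.hypot(P[...,0]-c[0],P[...,1]-c[1])<r)&(P[...,2]>z0)&(P[...,2]<z1)]
E
python3 - <<'E'
from m import *
W={n:cloud(n,np.load(f"pics/{n}0.npy")) for n in C}
for name,c,r,z0,z1 in[("stage",(468,334),40,7,16),("holder top",(443,238),30,48,62),("holder foot",(443,238),40,3,12),("bracket",(490,430),33,5,40),("bracket low",(490,430),33,2.,5),("block",(557,448),35,24,34),("weight top",(333,291),30,35,60),("weight body",(333,291),30,8,28),("lens ring",(476,480),30,42,90),("lens post",(476,480),30,14,36),("lens foot",(476,480),35,4,12),("beam top",(375,358),40,40,56),("beam",(375,358),40,8,40),("mount hi",(420,432),45,20,120),("bottle",(323,441),30,60,100),("case",(500,560),60,30,60)]:
    for n in W:
        X=sel(W[n],c,r,z0,z1)
        if len(X)>5: print(name,n,len(X),*rect(X),"mean",X.mean(0).round(1),"zmax",X[:,2].max().round(1))
for n in W:
    X=sel(W[n],(468,334),200,-6,3); print(n,np.median(X[:,2]))
E
```

```text
stage top 392 [474.  337.9] [62.6 48.5] 34.6 mean [468.9 334.4  11.2] zmax 15.8
stage side 163 [474.  336.8] [56.8 44.4] 41.4 mean [472.2 337.4  12.3] zmax 14.2
holder top top 86 [451.2 237.4] [23.3 23.2] 89.0 mean [451.7 237.   54.9] zmax 59.3
holder top side 88 [454.4 238.2] [23.1 26.4] 43.2 mean [452.1 241.2  54.3] zmax 58.6
holder foot top 50 [445.2 232. ] [51.9 50.4] 34.0 mean [450.8 242.2   5.5] zmax 11.7
holder foot side 66 [452.6 240.8] [29.7 24.8] 12.3 mean [450.1 244.8   7. ] zmax 11.9
bracket top 80 [486.1 433.2] [56.8 32.7] 0.7 mean [481.6 438.2  17.3] zmax 30.5
bracket side 250 [482.7 441.8] [60.9 30.9] 23.9 mean [483.7 445.   17.5] zmax 30.6
bracket low top 124 [489.3 431.3] [55.4 52.6] 12.1 mean [488.3 431.5   3.1] zmax 5.0
bracket low side 43 [481.2 436.3] [35.5 31.7] 65.1 mean [480.9 438.1   3.5] zmax 4.9
block top 232 [558.2 449.8] [34.2 33.8] 0.4 mean [558.7 449.5  28.6] zmax 33.7
block side 225 [559.8 451.2] [36.7 34.7] 87.4 mean [557.9 454.6  29.4] zmax 32.3
weight top top 34 [329.  290.2] [13.  13.9] 51.4 mean [329.2 289.7  44.5] zmax 48.4
weight top side 46 [33
[... 810 characters left out ...]
max 52.2
beam top 12 [376.2 364.8] [40.3  0.2] 3.2 mean [381.7 365.1  26.2] zmax 39.1
beam side 317 [383.7 365.5] [43.   7.1] 3.7 mean [385.1 365.2  24.8] zmax 39.8
mount hi top 153 [411.8 438.5] [54.3 25.4] 2.8 mean [407.4 437.5  61.2] zmax 101.2
mount hi side 570 [405.1 439.5] [40.  23.1] 21.0 mean [408.4 445.3  54.3] zmax 101.4
bottle top 178 [320.3 445.1] [30.4 29.1] 0.9 mean [321.8 444.7  74.2] zmax 88.8
bottle side 339 [321.4 449.2] [32.4 27.7] 8.7 mean [320.1 452.   73.8] zmax 89.3
case top 383 [505.2 587.5] [46.5 37. ] 89.4 mean [504.2 585.9  47.4] zmax 53.2
case side 722 [506.4 589. ] [49.6 37.8] 87.3 mean [501.7 595.5  44.7] zmax 52.5
top -0.9735076866779195
side 0.7309816024174438
```

Run:
```python
from m import *
p=cv2.imread("pics/top0.png");W=cloud("top",np.load("pics/top0.npy"))
def big(mask,x0,y0,x1,y1):
    m=np.zeros_like(mask);m[y0:y1,x0:x1]=mask[y0:y1,x0:x1]
    c=max(cv2.findContours(m,cv2.RETR_EXTERNAL,cv2.CHAIN_APPROX_NONE)[0],key=cv2.contourArea)
    return c[:,0]
hsv=cv2.cvtColor(p,cv2.COLOR_BGR2HSV)
br=(hsv[...,2]>150).astype(np.uint8)*255
def world(c,z): return np.array([onz("top",u,v,z) for u,v in c])
c=big(((hsv[...,2]>190)&(hsv[...,1]<40)).astype(np.uint8)*255,345,203,375,236); X=world(c,12); 
e=cv2.minEnclosingCircle(X[:,:2].astype(np.float32));print("stage",e,cv2.moments(c)["m00"]); M=cv2.moments(c);print(onz("top",M["m10"]/M["m00"],M["m01"]/M["m00"],12))
c=big(br,300,168,320,190);print("block",rect(world(c,30)))
c=big(br,372,272,395,295);print("weight",rect(world(c,22)),c.min(0),c.max(0))
c=big(((hsv[...,2]>110)).astype(np.uint8)*255,309,196,327,224);print("bracket",rect(world(c,2)),c.min(0),c.max(0))
h=W[...,2]
for nm,(x0,y0,x1,y1),a,b in[("holder",(398,218,414,232),47,62),("beam",(340,245,362,276),42,56),("ring",(285,200,303,226),60,80),("brk upr",(306,196,322,226),22,34),("weight knob",(375,275,392,292),38,52)]:
    m=(h>a)&(h<b);v,u=np.nonzero(m[y0:y1,x0:x1]);X=W[y0:y1,x0:x1][m[y0:y1,x0:x1]];z=np.median(X[:,2]);X=world(np.c_[u+x0,v+y0],{"holder":56,"beam":50,"ring":z,"brk upr":29,"weight knob":47}[nm]);print(nm,rect(X),X.mean(0).round(1),len(X))
```

```text
stage ((468.6412353515625, 331.2046203613281), 28.424991607666016) 388.0
[468.94811056 333.75850924  12.        ]
block (array([559. , 448.7]), array([38.9, 37.9]), 85.5)
weight (array([334.3, 288.6]), array([27.9, 36.5]), 89.4) [375 273] [388 290]
bracket (array([491.1, 432.6]), array([34.9, 59.1]), 80.4) [309 196] [325 223]
holder (array([452.2, 237.4]), array([21.1, 23.3]), 0.6) [451.8 237.2  56. ] 86
beam (array([378.7, 359. ]), array([48.6, 12.1]), 3.8) [378.9 359.2  50. ] 136
ring (array([482.6, 485.7]), array([34.1, 10. ]), 8.8) [483.3 485.9  71.6] 76
brk upr (array([490.6, 443.9]), array([ 3.5, 47.8]), 80.3) [490.1 444.1  29. ] 35
weight knob (array([329.7, 289.7]), array([10.3, 10.6]), 0.8) [329.7 289.7  47. ] 32
```

```bash
cat > go.py <<'E'
# usage: go.py x y gripz yaw_deg  -> row (tool shift + rotvec) from measured pose; gripz = grasp-point height, yaw = closing-line angle
from h import *
import sys
x,y,gz,yaw=map(float,sys.argv[1:5]); s=get_state()
R0=R.from_rotvec(s["tool_rot"]); M=R0.as_matrix(); cur=np.degrees(np.arctan2(M[1,1],M[0,1]))
dy=(yaw-cur+90)%180-90
yw=np.radians(cur+dy); Y=np.array([np.cos(yw),np.sin(yw),0]);Z=np.array([0,0,-1.])
Rt=np.c_[np.cross(Y,Z),Y,Z]
d=M.T@(np.array([x,y,gz-19])-s["tool_pos"]); r=R.from_matrix(M.T@Rt).as_rotvec()
print("row",d.round(1),r.round(4),"dyaw",round(dy,1),"q7",s["joint_pos"][6].round(2),"tcp",s["tool_pos"].round(1),"t",s["t"],"F",s["wrist_force"].round(1),"g",round(s["gripper_width"]*92,1))
E
python3 - <<'E'
from m import *
W=np.concatenate([cloud(n,np.load(f"pics/{n}0.npy")).reshape(-1,3) for n in C])
for y in range(-700,600,50):
    print(y,[int(np.max(np.r_[-1,W[(abs(W[:,0]-x)<25)&(abs(W[:,1]-y)<25)&(W[:,2]<500)][:,2]])) for x in range(200,750,50)])
E
python3 go.py 500 -300 400 20; python3 go.py 500 100 400 20
```

```text
-700 [-1, 317, -1, -1, -1, -1, -1, 70, 71, 70, 4]
-650 [290, 324, -1, -1, -1, -1, -1, 71, 71, 71, 8]
-600 [-1, 321, -1, 185, -1, -1, -1, 306, 217, 72, -1]
-550 [334, 321, 186, 186, -1, -1, -1, 312, 216, 70, -1]
-500 [334, 180, 2, -1, -1, -1, -1, 315, 218, 70, -1]
-450 [101, 213, 214, -1, -1, -1, -1, 317, 216, 60, -1]
-400 [-1, 213, 213, 204, -1, -1, 219, 321, 216, 62, 117]
-350 [-1, 180, 206, 206, -1, -1, 118, 323, 215, 62, 121]
-300 [-1, 179, 197, 185, 179, 4, 3, 326, 219, 0, 126]
-250 [-1, 179, 180, 180, 180, 3, 4, 329, 326, 323, 320]
-200 [-1, 178, 180, 180, 180, 4, 4, 4, 4, 4, 316]
-150 [-1, 4, 180, 180, 181, 4, 3, 3, 3, 3, 8]
-100 [-1, 3, 181, 180, 180, 4, 4, 3, 3, 3, 8]
-50 [-1, 3, 180, 182, 181, 175, 3, 143, 125, 48, 17]
0 [-1, 3, 180, 180, 181, 179, 152, 153, 131, 255, 48]
50 [-1, 3, 179, 181, 181, 180, 126, 4, 3, 44, 4]
100 [-1, 3, 179, 181, 180, 180, 5, 18, 108, 107, 3]
150 [-1, 2, 101, 181, 181, 183, 18, 20, 107, 108, 19]
200 [-1, 3, 3, 186, 185, 185, 6, 106, 107, 107, 3]
250 [-1, 3, 3, 4, 3, 59, 3, 106, 108, 108, 3]
300 [-1, 2, 45, 48, 2, 14, 16, 107, 107, 107, 4]
350 [-1, 2, 4, 52, 54, 14, 18, 106, 107, 108, 66]
400 [-1, 2, 3, 3, 13, 12, 5, 107, 107, 107, 4]
450 [-1, 2, 89, 88, 101, 30, 30, 33, 31, 16, 13]
500 [-1, 2, 15, 15, 3, 72, 76, 21, 22, 14, 3]
550 [-1, 4, 15, 15, 3, 6, 52, 21, 21, 3, 29]
row [ 376.4 -204.4 -167. ] [-1.1000e-03  1.3000e-03  1.5505e+00] dyaw -88.8 q7 -0.06 tcp [ 209.7 -614.7  213.8] t 0.1 F [ 0.2 -0.2 -0.4] g 91.9
row [ 505.5 -583.  -166.4] [-1.1000e-03  1.3000e-03  1.5505e+00] dyaw -88.8 q7 -0.06 tcp [ 209.7 -614.7  213.8] t 0.1 F [ 0.2 -0.2 -0.4] g 91.9
```

```bash
python3 - <<'E'
from m import *
W=np.concatenate([cloud(n,np.load(f"pics/{n}0.npy")).reshape(-1,3) for n in C])
X=W[(W[:,2]>95)&(W[:,2]<112)&(W[:,0]>515)&(W[:,1]>150)&(W[:,1]<470)]
print(X.min(0),X.max(0),rect(X))
h=cv2.cvtColor(cv2.imread("pics/top0.png"),cv2.COLOR_BGR2HSV)
m=((h[...,2]>120)).astype(np.uint8)*255; m2=np.zeros_like(m);m2[166:192,298:322]=m[166:192,298:322]
c=max(cv2.findContours(m2,cv2.RETR_EXTERNAL,cv2.CHAIN_APPROX_NONE)[0],key=cv2.contourArea)[:,0]
print(cv2.minAreaRect(c),rect(np.array([onz("top",u,v,30) for u,v in c])))
E
python3 go.py 430 -300 350 -71;python3 go.py 430 -300 350 -3; python3 go.py 480 120 350 -3;python3 go.py 558.7 449.5 200 -3
```

```text
[558.91660132 150.0405982   95.01931271] [1269.15071552  438.82769669  111.86203639] (array([908.3, 316.7]), array([695.3, 270.2]), 7.1)
((309.5, 177.5), (17.0, 19.0), 90.0) (array([559.9, 447.4]), array([38.5, 42.4]), 0.3)
row [ 310.1 -226.9 -116.9] [-0.0015  0.0001 -0.0029] dyaw 0.2 q7 -0.06 tcp [ 209.7 -614.7  213.8] t 0.1 F [ 0.2 -0.2 -0.4] g 91.9
row [ 310.1 -226.9 -116.9] [-1.4000e-03 -8.0000e-04 -1.1897e+00] dyaw 68.2 q7 -0.06 tcp [ 209.7 -614.7  213.8] t 0.1 F [ 0.2 -0.2 -0.4] g 91.9
row [ 493.1 -608.3 -116.4] [-1.4000e-03 -8.0000e-04 -1.1897e+00] dyaw 68.2 q7 -0.06 tcp [ 209.7 -614.7  213.8] t 0.1 F [ 0.2 -0.2 -0.4] g 91.9
row [ 673.9 -894.5   34. ] [-1.4000e-03 -8.0000e-04 -1.1897e+00] dyaw 68.2 q7 -0.06 tcp [ 209.7 -614.7  213.8] t 0.1 F [ 0.2 -0.2 -0.4] g 91.9
```

```bash
python3 -m handwheel '[[[0, 0, -120], [0, 0, 0], 1], [[0, 0, -120], [0, 0, 0], 1], [[0, 0, -120], [0, 0, 0], 1], [[310, -227, -120], [0, 0, 0], 1], [[310, -227, -120], [0, 0, 0], 1], [[310, -227, -120], [0, 0, 0], 1], [[310, -227, -120], [0, 0, 0], 1], [[310, -227, -120], [0, 0, 0], 1], [[310, -227, -120], [0, 0, 0], 1], [[310, -227, -120], [0, 0, 0], 1], [[310, -227, -120], [0, 0, 0], 1]]'; python3 go.py 480 120 350 -3
python3 - <<'E'
from m import *
W=np.concatenate([cloud(n,np.load(f"pics/{n}0.npy")).reshape(-1,3) for n in C])
X=W[(W[:,2]>90)&(W[:,2]<112)&(W[:,0]>515)&(W[:,0]<720)&(W[:,1]>150)&(W[:,1]<470)]
print(X.min(0),X.max(0),rect(X))
E
```

```text
t: 1.2
tool_pos: [431.6, -296.6, 334.5]
tool_rot: [-3.098, -0.52, -0.001]
wrist_force: [0.4, 0.2, -0.4]
gripper_width: 0.995
finger_force: 0.0
row [ 181.7 -378.     3.9] [-4.0000e-04 -8.0000e-04 -1.1861e+00] dyaw 68.0 q7 -0.74 tcp [ 431.6 -296.6  334.5] t 1.2 F [ 0.4  0.2 -0.4] g 91.6
[558.91660132 150.0405982   90.01935055] [667.45708933 395.24340112 108.64280965] (array([612.7, 270. ]), array([ 89.9, 248.1]), 5.1)
```

```bash
python3 -m handwheel '[[[182, -378, 0], [0, 0, -1.19], 1], [[182, -378, 0], [0, 0, -1.19], 1], [[182, -378, 0], [0, 0, -1.19], 1], [[182, -378, 0], [0, 0, -1.19], 1], [[182, -378, 0], [0, 0, -1.19], 1], [[182, -378, 0], [0, 0, -1.19], 1], [[182, -378, 0], [0, 0, -1.19], 1], [[182, -378, 0], [0, 0, -1.19], 1], [[182, -378, 0], [0, 0, -1.19], 1], [[182, -378, 0], [0, 0, -1.19], 1]]'; python3 go.py 558.7 449.3 150 -3
```

```text
t: 2.2
tool_pos: [479.6, 119.7, 334.3]
tool_rot: [-2.271, -2.169, -0.001]
wrist_force: [-0.1, -0.2, 0.2]
gripper_width: 1.0
finger_force: 0.0
row [332.6  64.1 203.7] [-0.0008 -0.0014  0.0065] dyaw -0.4 q7 -0.45 tcp [479.6 119.7 334.3] t 2.2 F [-0.1 -0.2  0.2] g 92.0
```

```bash
python3 -m handwheel '[[[333, 64, 140], [0, 0, 0], 0.8], [[333, 64, 140], [0, 0, 0], 0.8], [[333, 64, 140], [0, 0, 0], 0.8], [[333, 64, 140], [0, 0, 0], 0.8], [[333, 64, 140], [0, 0, 0], 0.8], [[333, 64, 140], [0, 0, 0], 0.8], [[333, 64, 140], [0, 0, 0], 0.8], [[333, 64, 140], [0, 0, 0], 0.8], [[333, 64, 204], [0, 0, 0], 0.7], [[333, 64, 204], [0, 0, 0], 0.7], [[333, 64, 204], [0, 0, 0], 0.7]]'
python3 - <<'E'
from h import *
for n in C:
    p,d=snapshot(n);cv2.imwrite(f"pics/{n}1.png",p)
    P=get_state()["tool_pos"]; print(n,pix(n,P),pix(n,[558.7,449.3,30]),P)
a=cv2.imread("pics/top1.png")[110:230,250:390];b=cv2.imread("pics/side1.png")[120:240,200:340]
cv2.imwrite("pics/b1.png",np.hstack([cv2.resize(i,(0,0),fx=2.8,fy=2.8,interpolation=2) for i in(a,b)]))
E
python3 go.py 558.7 449.3 24 -3
```

```text
t: 3.3
tool_pos: [561.2, 441.8, 127.6]
tool_rot: [2.28, 2.16, -0.01]
wrist_force: [1.2, -0.6, 0.4]
gripper_width: 0.703
finger_force: 0.0
top [308.86645008 166.65965774] [308.60579385 178.00552436] [562.14613493 443.31212161 130.29034041]
side [267.46140529 143.85371077] [268.91481722 197.75153143] [562.72600046 444.45555477 132.07977875]
row [  4.6  -4.4 127.1] [ 0.0013 -0.0004 -0.0016] dyaw 0.1 q7 -1.09 tcp [562.7 444.5 132.1] t 3.4 F [-0.2  0.4  1. ] g 64.6
```

View pics/b1.png

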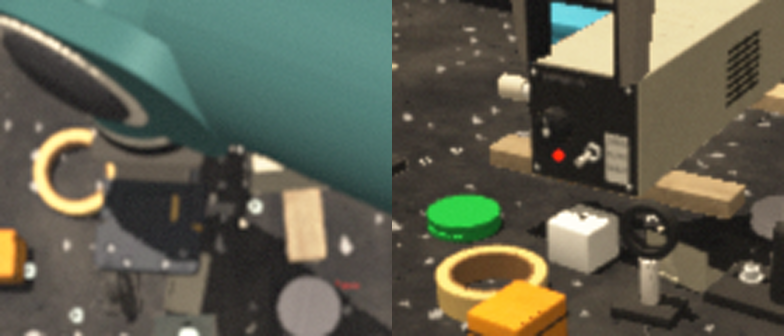

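```bash
python3 -m handwheel '[[[0, 0, 60], [0, 0, 0], 0.7], [[0, 0, 60], [0, 0, 0], 0.7], [[0, 0, 60], [0, 0, 0], 0.7], [[0, 0, 60], [0, 0, 0], 0.7], [[0, 0, 60], [0, 0, 0], 0.7]]'; python3 go.py 558.7 449.3 24 -3
```

```text
t: 3.9
tool_pos: [562.5, 446.5, 73.3]
tool_rot: [2.279, 2.163, 0.006]
wrist_force: [-0.1, -0.1, -0.6]
gripper_width: 0.703
finger_force: 0.0
row [ 2.4 -4.1 68.3] [ 0.0026 -0.0026  0.    ] dyaw -0.0 q7 -1.11 tcp [562.5 446.5  73.3] t 3.9 F [-0.1 -0.1 -0.6] g 64.7
```

```bash
python3 -m handwheel '[[[2.4, -4, 30], [0, 0, 0], 0.7], [[2.4, -4, 60], [0, 0, 0], 0.7], [[2.4, -4, 68.3], [0, 0, 0], 0.7], [[2.4, -4, 68.3], [0, 0, 0], 0.7], [[2.4, -4, 68.3], [0, 0, 0], 0.7], [[2.4, -4, 68.3], [0, 0, 0], 0.7]]';  python3 go.py 558.7 449.3 24 -3
```

```text
t: 4.5
tool_pos: [557.7, 449.8, 3.7]
tool_rot: [-2.277, -2.162, -0.005]
wrist_force: [0.1, 5.3, -3.1]
gripper_width: 0.697
finger_force: 2.8
row [-0.5  1.  -1.3] [ 0.001  -0.0032  0.0004] dyaw -0.0 q7 -1.15 tcp [557.7 449.8   3.7] t 4.5 F [ 0.1  5.3 -3.1] g 64.1
```

```bash
python3 -m handwheel '[[[0, 0, 0], [0, 0, 0], 0.4], [[0, 0, 0], [0, 0, 0], 0], [[0, 0, 0], [0, 0, 0], 0], [[0, 0, 0], [0, 0, 0], 0], [[0, 0, 0], [0, 0, 0], 0], [[0, 0, 0], [0, 0, 0], 0]]';  python3 go.py 558.7 449.3 24 -3
python3 - <<'E'
from h import *
s=get_state();print(s["finger_force"],s["wrist_force"])
E
```

```text
t: 5.1
tool_pos: [558.4, 447.1, 2.5]
tool_rot: [2.278, 2.161, -0.0]
wrist_force: [0.3, -1.1, 2.5]
gripper_width: 0.368
finger_force: 30.0
row [ 2.2  0.2 -2.5] [ 0.0008  0.0012 -0.0004] dyaw 0.0 q7 -1.15 tcp [558.4 447.1   2.5] t 5.1 F [ 0.3 -1.1  2.5] g 33.9
30.000452399253845 [ 0.30745701 -1.12702647  2.48572782]
```

```bash
python3 -m handwheel '[[[0, 0, -50], [0, 0, 0], 0], [[0, 0, -110], [0, 0, 0], 0], [[0, 0, -110], [0, 0, 0], 0], [[0, 0, -110], [0, 0, 0], 0], [[0, 0, -110], [0, 0, 0], 0]]';  python3 go.py 468.4 333.1 80 -11.5
python3 - <<'E'
from h import *
p,d=snapshot("side");s=get_state();W=cloud("side",d)
t=s["tool_pos"]; X=W[(abs(W[...,0]-t[0])<40)&(abs(W[...,1]-t[1])<45)&(W[...,2]>t[2]-8)&(W[...,2]<t[2]+20)]
h=cv2.cvtColor(p,cv2.COLOR_BGR2HSV);m=(h[...,2]>150)&(h[...,1]<50)&(abs(W[...,0]-t[0])<40)&(abs(W[...,1]-t[1])<45)&(W[...,2]>t[2]-12)&(W[...,2]<t[2]+50)
X=W[m];print(t,len(X),X.min(0),X.max(0),X.mean(0)); r=cv2.minAreaRect(X[:,:2].astype(np.float32));print(r)
E
```

```text
t: 5.6
tool_pos: [557.0, 447.1, 110.8]
tool_rot: [2.278, 2.163, -0.004]
wrist_force: [0.4, -0.2, -1.2]
gripper_width: 0.368
finger_force: 30.0
row [-118.3  -82.5   50.1] [-0.0011  0.002   0.1487] dyaw -8.5 q7 -1.1 tcp [557.  447.1 110.8] t 5.6 F [ 0.4 -0.2 -1.2] g 33.8
[556.75513502 446.78781442 109.96995268] 27 [543.87753323 461.11498954 135.611245  ] [566.10627321 470.45607976 139.58839936] [555.68557944 466.49228896 138.09557344]
((554.9071044921875, 467.1715087890625), (6.948733329772949, 21.580116271972656), 75.32081604003906)
```

```bash
python3 -m handwheel '[[[-118.3, -82.5, 0], [0, 0, 0.149], 0], [[-118.3, -82.5, 0], [0, 0, 0.149], 0], [[-118.3, -82.5, 0], [0, 0, 0.149], 0], [[-118.3, -82.5, 20], [0, 0, 0.149], 0], [[-118.3, -82.5, 50], [0, 0, 0.149], 0], [[-118.3, -82.5, 50], [0, 0, 0.149], 0], [[-118.3, -82.5, 50], [0, 0, 0.149], 0]]';  python3 go.py 468.4 333.1 35 -11.5
```

```text
t: 6.35
tool_pos: [468.1, 333.9, 61.1]
tool_rot: [-2.432, -1.987, 0.005]
wrist_force: [-0.1, 0.2, -0.3]
gripper_width: 0.368
finger_force: 30.0
row [-0.6  0.6 45.1] [-0.0027  0.0019 -0.    ] dyaw 0.0 q7 -1.27 tcp [468.1 333.9  61.1] t 6.35 F [-0.1  0.2 -0.3] g 33.9
```

```bash
python3 -m handwheel '[[[-0.6, 0.5, 20], [0, 0, 0], 0], [[-0.6, 0.5, 35], [0, 0, 0], 0], [[-0.6, 0.5, 42], [0, 0, 0], 0], [[-0.6, 0.5, 44], [0, 0, 0], 0], [[-0.6, 0.5, 45], [0, 0, 0], 0], [[-0.6, 0.5, 45.5], [0, 0, 0], 0], [[-0.6, 0.5, 45.5], [0, 0, 0], 0], [[-0.6, 0.5, 45.5], [0, 0, 0], 0]]';  python3 go.py 468.4 333.1 35 -11.5
```

```text
t: 7.15
tool_pos: [469.6, 333.7, 17.2]
tool_rot: [2.433, 1.987, 0.001]
wrist_force: [0.4, 0.2, -1.1]
gripper_width: 0.368
finger_force: 30.0
row [-0.8 -1.1  1.2] [ 0.0005 -0.0004 -0.0004] dyaw 0.0 q7 -1.31 tcp [469.6 333.7  17.2] t 7.15 F [ 0.4  0.2 -1.1] g 33.9
```

```bash
python3 -m handwheel '[[[-0.6, -0.6, 1], [0, 0, 0], 0], [[-0.6, -0.6, 1.5], [0, 0, 0], 0], [[-0.6, -0.6, 2], [0, 0, 0], 0], [[-0.6, -0.6, 2], [0, 0, 0], 0]]';  python3 go.py 468.4 333.1 35 -11.5
```

```text
t: 7.55
tool_pos: [468.6, 333.0, 14.7]
tool_rot: [2.433, 1.987, -0.0]
wrist_force: [0.1, -0.2, -1.0]
gripper_width: 0.367
finger_force: 30.0
row [ 0.1 -0.2 -1.3] [-0.0001  0.0001 -0.0004] dyaw 0.0 q7 -1.31 tcp [468.6 333.   14.7] t 7.55 F [ 0.1 -0.2 -1. ] g 33.7
```

```bash
python3 -m handwheel '[[[0, 0, 0.5], [0, 0, 0], 0], [[0, 0, 1], [0, 0, 0], 0], [[0, 0, 1], [0, 0, 0], 0]]';  python3 go.py 468.4 333.1 35 -11.5
```

```text
t: 7.85
tool_pos: [468.7, 333.1, 14.4]
tool_rot: [2.433, 1.987, -0.0]
wrist_force: [-2.3, -1.0, 5.5]
gripper_width: 0.368
finger_force: 30.0
row [-0.1 -0.3 -1.6] [ 0.0004  0.0004 -0.0003] dyaw 0.0 q7 -1.31 tcp [468.7 333.1  14.4] t 7.85 F [-2.3 -1.   5.5] g 33.9
```

```bash
python3 -m handwheel '[[[0, 0, 0], [0, 0, 0], 0.5], [[0, 0, 0], [0, 0, 0], 0.55], [[0, 0, 0], [0, 0, 0], 0.6], [[0, 0, -40], [0, 0, 0], 0.6], [[0, 0, -90], [0, 0, 0], 0.6], [[0, 0, -90], [0, 0, 0], 0.6], [[0, 0, -90], [0, 0, 0], 0.6]]';  python3 go.py 329.8 289.9 120 -11.5
```

```text
t: 8.55
tool_pos: [469.4, 333.3, 104.8]
tool_rot: [2.433, 1.986, 0.004]
wrist_force: [0.6, -0.1, 0.5]
gripper_width: 0.598
finger_force: 0.0
row [ -70.4 -128.1    3.4] [ 0.0021 -0.0014 -0.0007] dyaw 0.0 q7 -1.23 tcp [469.4 333.3 104.8] t 8.55 F [ 0.6 -0.1  0.5] g 55.0
```

```bash
python3 -m handwheel '[[[-70.4, -128, 0], [0, 0, 0], 0.6], [[-70.4, -128, 0], [0, 0, 0], 0.6], [[-70.4, -128, 0], [0, 0, 0], 0.6], [[-70.4, -128, 3], [0, 0, 0], 0.6], [[-70.4, -128, 3], [0, 0, 0], 0.6], [[-70.4, -128, 3], [0, 0, 0], 0.6], [[-70.4, -128, 3], [0, 0, 0], 0.6]]';  python3 go.py 329.8 289.9 22 -11.5
cat > look.py <<'E'
from m import *
import sys
k=sys.argv[1]
for n in C:
    p,d=snapshot(n);cv2.imwrite(f"pics/{n}{k}.png",p);np.save(f"pics/{n}{k}.npy",d)
a=cv2.imread(f"pics/top{k}.png")[165:305,270:440];b=cv2.imread(f"pics/side{k}.png")[145:285,240:440]
cv2.imwrite(f"pics/z{k}.png",np.hstack([cv2.resize(i,(0,0),fx=2.16,fy=2.16,interpolation=2) for i in(a,b)]))
E
python3 look.py 2
python3 - <<'E'
from m import *
for n in C:
    W=cloud(n,np.load(f"pics/{n}2.npy"));X=sel(W,(468.5,334.5),30,36,50);print(n,len(X),rect(X),X.mean(0))
E
```

```text
t: 9.25
tool_pos: [330.2, 290.1, 100.5]
tool_rot: [-2.434, -1.985, -0.0]
wrist_force: [-0.3, 0.4, 1.6]
gripper_width: 0.6
finger_force: 0.0
row [-0.3 -0.3 97.5] [-0.0005 -0.0005 -0.0017] dyaw 0.1 q7 -1.34 tcp [330.2 290.1 100.5] t 9.25 F [-0.3  0.4  1.6] g 55.2
top 247 (array([469.3, 336.6]), array([33.8, 34. ]), 79.3) [468.89379573 336.73924547  40.8123585 ]
side 127 (array([470.2, 337.8]), array([37.1, 36.1]), 76.2) [472.04577503 342.61072979  41.21526641]
```

View pics/z2.png

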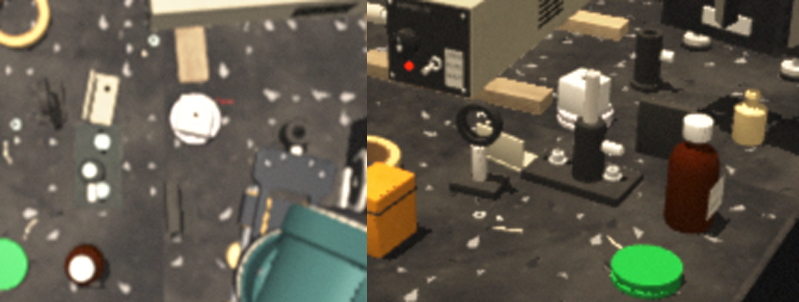

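Run:
```python
from m import *
p=cv2.imread("pics/top0.png");g=cv2.cvtColor(p,cv2.COLOR_BGR2GRAY)
for th in(120,150,190,220):
    m=np.zeros_like(g);m[200:240,340:380]=(g[200:240,340:380]>th)*255
    m=cv2.morphologyEx(m,cv2.MORPH_OPEN,cv2.getStructuringElement(2,(9,9)))
    c=max(cv2.findContours(m,0,1)[0],key=cv2.contourArea);e=cv2.fitEllipse(c);print(th,np.round(e[0],2),np.round(e[1],1),onz("top",*e[0],12).round(1))
s=cv2.imread("pics/side0.png");gs=cv2.cvtColor(s,cv2.COLOR_BGR2GRAY)
p=cv2.imread("pics/top2.png");cv2.imwrite("pics/st.png",cv2.resize(p[198:242,338:382],(0,0),fx=10,fy=10,interpolation=2))
print((pix("top",np.array([[469.3,336.6,42],[468.9,334.2,12]]))-0).round(2))
```

```text
120 [359.98 219.57] [23.2 23.6] [468.7 334.1  12. ]
150 [360.08 219.52] [22.8 22.9] [468.8 333.9  12. ]
190 [360.07 219.54] [21.4 22.3] [468.7 333.9  12. ]
220 [359.98 219.55] [21.3 21.8] [468.7 334.1  12. ]
[[359.81 218.05]
 [359.92 219.46]]
```

View pics/st.png

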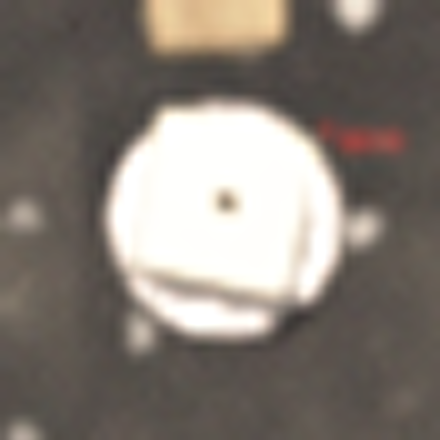

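```bash
python3 -m handwheel '[[[70.4, 128, 0], [0, 0, 0], 0.6], [[70.4, 128, 0], [0, 0, 0], 0.6], [[70.4, 128, 0], [0, 0, 0], 0.6], [[70.4, 128, 0], [0, 0, 0], 0.6], [[70.4, 128, 0], [0, 0, 0], 0.6], [[70.4, 128, 0], [0, 0, 0], 0.6]]';  python3 go.py 468.6 333.1 33.8 -11.5
```

```text
t: 9.95
tool_pos: [467.4, 332.8, 100.3]
tool_rot: [-2.432, -1.988, 0.003]
wrist_force: [-0.6, -1.2, 0.5]
gripper_width: 0.599
finger_force: 0.0
row [ 0.6  1.2 85.5] [-0.0013  0.001   0.0005] dyaw -0.0 q7 -1.24 tcp [467.4 332.8 100.3] t 9.95 F [-0.6 -1.2  0.5] g 55.2
```

```bash
python3 -m handwheel '[[[0, 0.8, 45], [0, 0, 0], 0.6], [[0, 0.8, 75], [0, 0, 0], 0.6], [[0, 0.8, 85], [0, 0, 0], 0.6], [[0, 0.8, 85], [0, 0, 0], 0.6], [[0, 0.8, 85], [0, 0, 0], 0.6], [[0, 0.8, 85], [0, 0, 0], 0.4], [[0, 0.8, 85], [0, 0, 0], 0], [[0, 0.8, 85], [0, 0, 0], 0], [[0, 0.8, 85], [0, 0, 0], 0], [[0, 0.8, 85], [0, 0, 0], 0]]';  python3 go.py 468.6 333.1 33.8 -11.5
```

```text
t: 10.95
tool_pos: [470.0, 333.2, 16.7]
tool_rot: [2.433, 1.987, 0.002]
wrist_force: [-0.1, -1.1, 7.1]
gripper_width: 0.368
finger_force: 30.0
row [-0.4 -1.3  1.9] [ 0.0011 -0.0007 -0.0005] dyaw 0.0 q7 -1.31 tcp [470.  333.2  16.7] t 10.95 F [-0.1 -1.1  7.1] g 33.8
```

```bash
python3 -m handwheel '[[[0, 0, -2], [0, 0, 0], 0], [[0, 0, -3], [0, 0, 0], 0], [[-2, 0, -3], [0, 0, 0], 0], [[-2, 0, -3], [0, 0, 0], 0], [[-2, 0, -3], [0, 0, 0], 0], [[-2, 0, -1], [0, 0, 0], 0], [[-2, 0, 0], [0, 0, 0], 0], [[-2, 0, 0.4], [0, 0, 0], 0], [[-2, 0, 0.4], [0, 0, 0], 0]]';  python3 go.py 468.6 331.1 33.8 -11.5
```

```text
t: 11.85
tool_pos: [469.2, 331.1, 16.7]
tool_rot: [2.432, 1.987, 0.0]
wrist_force: [-3.2, -2.5, 12.4]
gripper_width: 0.368
finger_force: 30.0
row [-0.1 -0.6  1.9] [ 0.0009  0.0006 -0.0003] dyaw 0.0 q7 -1.31 tcp [469.2 331.1  16.7] t 11.85 F [-3.2 -2.5 12.4] g 33.9
```

```bash
python3 -m handwheel '[[[0, 0, -0.4], [0, 0, 0], 0.42], [[0, 0, -0.4], [0, 0, 0], 0.5], [[0, 0, -0.4], [0, 0, 0], 0.6], [[0, 0, -0.4], [0, 0, 0], 0.6], [[0, 0, -40], [0, 0, 0], 0.6], [[0, 0, -88], [0, 0, 0], 0.6], [[-69.5, -128, -88], [0, 0, 0], 0.6], [[-69.5, -128, -88], [0, 0, 0], 0.6], [[-69.5, -128, -88], [0, 0, 0], 0.6], [[-69.5, -128, -88], [0, 0, 0], 0.6], [[-69.5, -128, -88], [0, 0, 0], 0.6], [[-69.5, -128, -88], [0, 0, 0], 0.6], [[-69.5, -128, -88], [0, 0, 0], 0.6]]';  python3 look.py 3
python3 - <<'E'
from m import *
for n in C:
    W=cloud(n,np.load(f"pics/{n}3.npy"));X=sel(W,(468.5,334.5),30,36,50);print(n,len(X),rect(X),X.mean(0))
p=cv2.imread("pics/top3.png");cv2.imwrite("pics/st3.png",cv2.resize(p[198:242,338:382],(0,0),fx=10,fy=10,interpolation=2))
E
python3 go.py 330 289.9 22 -11.5
```

```text
t: 13.15
tool_pos: [331.0, 289.0, 103.4]
tool_rot: [-2.434, -1.985, -0.001]
wrist_force: [0.3, -0.1, -0.1]
gripper_width: 0.596
finger_force: 0.0
top 242 (array([469.6, 334.1]), array([33.5, 33.9]), 78.3) [469.26125083 334.1417895   40.80756617]
side 125 (array([470.8, 334.4]), array([37.1, 35.5]), 76.5) [472.19975489 339.59891978  41.12860794]
row [  0.9  -0.7 100.2] [-0.0005 -0.0005 -0.0013] dyaw 0.1 q7 -1.34 tcp [330.5 288.8 103.2] t 13.25 F [-0.1 -0.4 -0.2] g 55.1
```

View pics/st3.png

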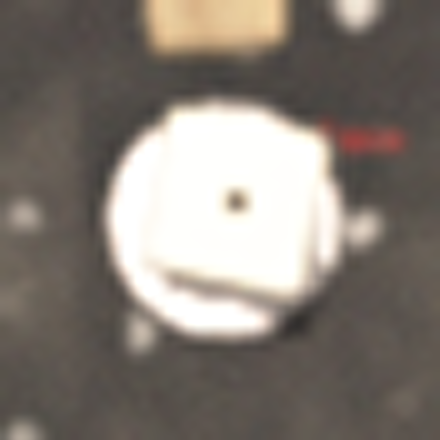

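```bash
python3 -m handwheel '[[[0.9, -0.7, 50], [0, 0, 0], 0.6], [[0.9, -0.7, 90], [0, 0, 0], 0.6], [[0.9, -0.7, 99.5], [0, 0, 0], 0.6], [[0.9, -0.7, 99.5], [0, 0, 0], 0.6], [[0.9, -0.7, 99.5], [0, 0, 0], 0.6]]'; python3 go.py 329.8 289.9 22 -11.5; python3 -m handwheel '[[[0, 0, 0], [0, 0, 0], 0.3], [[0, 0, 0], [0, 0, 0], 0], [[0, 0, 0], [0, 0, 0], 0], [[0, 0, 0], [0, 0, 0], 0], [[0, 0, 0], [0, 0, 0], 0]]'; python3 go.py 329.8 289.9 22 -11.5
```

```text
t: 13.75
tool_pos: [329.7, 290.3, 4.5]
tool_rot: [-2.433, -1.987, -0.002]
wrist_force: [-0.3, -0.2, 0.0]
gripper_width: 0.6
finger_force: 0.0
row [-0.4  0.2  1.5] [ 0.0003 -0.001  -0.0001] dyaw 0.0 q7 -1.53 tcp [329.7 290.3   4.5] t 13.75 F [-0.3 -0.2  0. ] g 55.2
t: 14.25
tool_pos: [329.7, 289.6, 4.4]
tool_rot: [2.433, 1.987, 0.001]
wrist_force: [-0.1, -0.3, 6.4]
gripper_width: 0.294
finger_force: 30.0
row [0.4 0.  1.4] [ 0.0009 -0.0004 -0.0006] dyaw 0.0 q7 -1.53 tcp [329.7 289.6   4.4] t 14.25 F [-0.1 -0.3  6.4] g 27.0
```

```bash
python3 -m handwheel '[[[0, 0, -50], [0, 0, 0], 0], [[0, 0, -90], [0, 0, 0], 0], [[71.2, 128.2, -90], [0, 0, 0], 0], [[71.2, 128.2, -90], [0, 0, 0], 0], [[71.2, 128.2, -90], [0, 0, 0], 0], [[71.2, 128.2, -90], [0, 0, 0], 0], [[71.2, 128.2, -80], [0, 0, 0], 0], [[71.2, 128.2, -60], [0, 0, 0], 0], [[71.2, 128.2, -60], [0, 0, 0], 0], [[71.2, 128.2, -60], [0, 0, 0], 0]]';python3 go.py 469.5 333.9 66 -11.5
```

```text
t: 15.25
tool_pos: [467.4, 333.2, 63.3]
tool_rot: [-2.432, -1.989, 0.004]
wrist_force: [-0.0, -0.3, -0.5]
gripper_width: 0.295
finger_force: 30.0
row [ 1.1  1.9 16.3] [-0.0017  0.0016  0.001 ] dyaw -0.1 q7 -1.28 tcp [467.4 333.2  63.3] t 15.25 F [-0.  -0.3 -0.5] g 27.1
```

```bash
for i in 1 2 3; do python3 -m handwheel '[[[0, 0, 0], [0, 0, 0], 0]]' >/dev/null; python3 go.py 469.5 333.9 66 -11.5; done
```

```text
row [ 0.2  0.8 17.4] [ 0.0003 -0.0003  0.0005] dyaw -0.0 q7 -1.28 tcp [468.7 333.9  64.4] t 15.35 F [-0.4 -0.2 -2.3] g 26.9
row [ 0.   0.3 17.7] [ 0.0009 -0.0008  0.    ] dyaw -0.0 q7 -1.28 tcp [469.2 333.9  64.7] t 15.45 F [-0.  -0.3 -1.3] g 27.0
row [ 0.1  0.2 17.5] [ 0.0009 -0.0006 -0.0002] dyaw 0.0 q7 -1.28 tcp [469.3 333.8  64.5] t 15.55 F [ 0.2  0.7 -1.5] g 27.2
```

```bash
python3 -m handwheel '[[[0, 0.2, 10], [0, 0, 0], 0], [[0, 0.2, 15], [0, 0, 0], 0], [[0, 0.2, 16.5], [0, 0, 0], 0], [[0, 0.2, 17], [0, 0, 0], 0], [[0, 0.2, 17], [0, 0, 0], 0], [[0, 0.2, 17], [0, 0, 0], 0], [[0, 0.2, 17], [0, 0, 0], 0]]'; python3 go.py 469.5 333.9 66 -11.5;python3 -m handwheel '[[[0, 0, 0.5], [0, 0, 0], 0], [[0, 0, 1], [0, 0, 0], 0], [[0, 0, 1], [0, 0, 0], 0], [[0, 0, 1], [0, 0, 0], 0]]'; python3 go.py 469.5 333.9 66 -11.5
```

```text
t: 16.25
tool_pos: [469.4, 333.6, 46.9]
tool_rot: [-2.433, -1.987, -0.0]
wrist_force: [1.3, -0.3, -1.8]
gripper_width: 0.293
finger_force: 30.0
row [ 0.3  0.1 -0.1] [ 0.0001 -0.0002 -0.0004] dyaw 0.0 q7 -1.3 tcp [469.4 333.6  46.9] t 16.25 F [ 1.3 -0.3 -1.8] g 27.0
t: 16.65
tool_pos: [469.4, 333.7, 46.4]
tool_rot: [2.433, 1.987, 0.001]
wrist_force: [-0.3, -1.7, 6.0]
gripper_width: 0.297
finger_force: 30.0
row [ 0.2  0.  -0.6] [ 0.0005 -0.0001 -0.0003] dyaw 0.0 q7 -1.3 tcp [469.4 333.7  46.4] t 16.65 F [-0.3 -1.7  6. ] g 27.3
```

Contact. Release, rise, move to above the lens (via a high path) and look.

```bash
python3 -m handwheel '[[[0, 0, -0.4], [0, 0, 0], 0.33], [[0, 0, -0.4], [0, 0, 0], 0.4], [[0, 0, -0.4], [0, 0, 0], 0.5], [[0, 0, -0.4], [0, 0, 0], 0.55], [[0, 0, -30], [0, 0, 0], 0.6], [[0, 0, -80], [0, 0, 0], 0.6], [[0, 0, -110], [0, 0, 0], 0.6], [[0, 0, -110], [0, 0, 0], 0.6], [[0, 0, -110], [0, 0, 0], 0.6]]'; python3 go.py 483 485.8 160 8.7
```

```text
t: 17.55
tool_pos: [469.6, 333.4, 156.2]
tool_rot: [2.433, 1.986, 0.002]
wrist_force: [1.1, -0.8, -1.0]
gripper_width: 0.598
finger_force: 0.0
row [152.  -17.4  15.2] [ 1.100e-03 -2.000e-04 -3.533e-01] dyaw 20.2 q7 -1.2 tcp [469.6 333.4 156.2] t 17.55 F [ 1.1 -0.8 -1. ] g 55.0
```

```bash
python3 -m handwheel '[[[152, -17.4, 0], [0, 0, -0.353], 0.6], [[152, -17.4, 0], [0, 0, -0.353], 0.6], [[152, -17.4, 0], [0, 0, -0.353], 0.6], [[152, -17.4, 15], [0, 0, -0.353], 0.6], [[152, -17.4, 15], [0, 0, -0.353], 0.6], [[152, -17.4, 15], [0, 0, -0.353], 0.6], [[152, -17.4, 15], [0, 0, -0.353], 0.6]]'; python3 look.py 4; python3 go.py 483 485.8 57 8.7
python3 - <<'E'
from m import *
for n in C:
    W=cloud(n,np.load(f"pics/{n}4.npy"))
    for a,b in((75,95),(36,45)):
        X=sel(W,(468.5,334.5),30,a,b);
        if len(X)>4:print(n,a,len(X),rect(X),X.mean(0).round(1))
E
```

```text
t: 18.25
tool_pos: [483.3, 484.1, 140.5]
tool_rot: [2.048, 2.381, -0.002]
wrist_force: [0.4, 1.6, -0.1]
gripper_width: 0.598
finger_force: 0.0
row [  1.3  -0.4 103.4] [ 0.0009  0.0005 -0.0018] dyaw 0.1 q7 -1.05 tcp [483.5 484.7 141.4] t 18.35 F [1.2 0.8 0.5] g 54.9
side 75 67 (array([468.3, 335.6]), array([20.6, 15.8]), 24.7) [468.6 336.8  82. ]
side 36 90 (array([470.2, 336.8]), array([38.8, 31.4]), 68.4) [469.5 343.1  40.7]
```

View pics/z4.png

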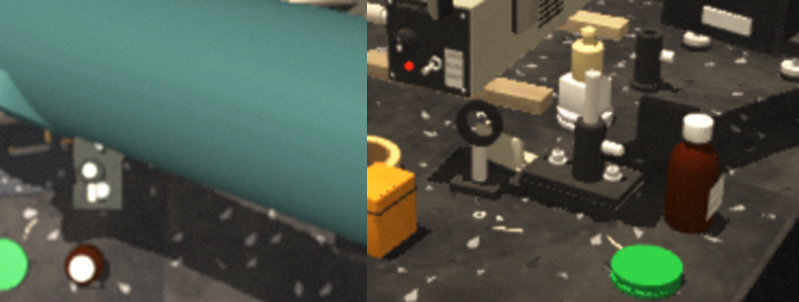

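```bash
python3 -m handwheel '[[[0.6, -0.3, 50], [0, 0, 0], 0.6], [[0.6, -0.3, 90], [0, 0, 0], 0.6], [[0.6, -0.3, 103], [0, 0, 0], 0.6], [[0.6, -0.3, 103], [0, 0, 0], 0.6], [[0.6, -0.3, 103], [0, 0, 0], 0.6], [[0.6, -0.3, 103], [0, 0, 0], 0.6]]'; python3 go.py 483 485.8 57 8.7; python3 -m handwheel '[[[0, 0, 0], [0, 0, 0], 0.45], [[0, 0, 0], [0, 0, 0], 0.3], [[0, 0, 0], [0, 0, 0], 0.3], [[0, 0, 0], [0, 0, 0], 0], [[0, 0, 0], [0, 0, 0], 0], [[0, 0, 0], [0, 0, 0], 0]]'; python3 go.py 483 485.8 57 8.7
```

```text
t: 18.95
tool_pos: [483.2, 487.9, 40.5]
tool_rot: [-2.047, -2.383, -0.006]
wrist_force: [0.1, 0.3, 0.4]
gripper_width: 0.601
finger_force: 0.0
row [-2.1 -0.6  2.5] [ 0.003  -0.0026 -0.0002] dyaw 0.0 q7 -1.11 tcp [483.2 487.9  40.5] t 18.95 F [0.1 0.3 0.4] g 55.3
t: 19.55
tool_pos: [482.9, 487.0, 38.8]
tool_rot: [2.047, 2.383, 0.003]
wrist_force: [0.4, -0.9, 6.1]
gripper_width: 0.379
finger_force: 30.0
row [-1.2 -0.1  0.8] [ 0.0015 -0.0009 -0.0002] dyaw 0.0 q7 -1.11 tcp [482.9 487.   38.8] t 19.55 F [ 0.4 -0.9  6.1] g 34.9
```

```bash
python3 -m handwheel '[[[0, 0, -40], [0, 0, 0], 0], [[0, 0, -80], [0, 0, 0], 0], [[0, 0, -120], [0, 0, 0], 0], [[0, 0, -120], [0, 0, 0], 0], [[0, 0, -120], [0, 0, 0], 0], [[0, 0, -120], [0, 0, 0], 0]]'; python3 go.py 459.2 286.3 177 -11.5
```

```text
t: 20.15
tool_pos: [481.5, 485.2, 155.7]
tool_rot: [2.046, 2.384, -0.006]
wrist_force: [1.3, -1.4, -1.5]
gripper_width: 0.384
finger_force: 30.0
row [-193.2  -52.2   -1.7] [-0.0022  0.003   0.3527] dyaw -20.2 q7 -1.05 tcp [481.5 485.2 155.7] t 20.15 F [ 1.3 -1.4 -1.5] g 35.4
```

```bash
python3 -m handwheel '[[[-193, -52, 0], [0, 0, 0.353], 0], [[-193, -52, 0], [0, 0, 0.353], 0], [[-193, -52, 0], [0, 0, 0.353], 0], [[-193, -52, 0], [0, 0, 0.353], 0], [[-193, -52, 0], [0, 0, 0.353], 0], [[-193, -52, 0], [0, 0, 0.353], 0], [[-193, -52, 0], [0, 0, 0.353], 0], [[-193, -52, 0], [0, 0, 0.353], 0], [[-193, -52, 0], [0, 0, 0.353], 0]]'; python3 go.py 459.2 286.3 97 -11.5
```

```text
t: 21.05
tool_pos: [459.5, 289.3, 157.5]
tool_rot: [-2.43, -1.989, 0.0]
wrist_force: [-0.5, -0.5, -0.4]
gripper_width: 0.382
finger_force: 30.0
row [-3.   0.4 79.5] [-0.0009 -0.0004  0.0019] dyaw -0.1 q7 -1.14 tcp [459.5 289.3 157.5] t 21.05 F [-0.5 -0.5 -0.4] g 35.2
```

```bash
python3 -m handwheel '[[[-2, 0, 40], [0, 0, 0], 0], [[-2, 0, 79], [0, 0, 0], 0], [[-2, 0, 79], [0, 0, 0], 0], [[-2, 0, 79], [0, 0, 0], 0], [[-2, 0, 79], [0, 0, 0], 0], [[-2, 0, 79], [0, 0, 0], 0], [[-2, 0, 79], [0, 0, 0], 0]]'; python3 look.py 5; python3 go.py 459.2 286.3 57 -11.5;python3 - <<'E'
from m import *
for n in C:
    W=cloud(n,np.load(f"pics/{n}5.npy"));
    for nm,z in(("ring",(75,125)),("foot",(36,52))):
        X=sel(W,(459,286),26,*z)
        if len(X)>4:print(n,nm,len(X),rect(X),X.mean(0).round(1),X[:,2].min())
E
```

```text
t: 21.75
tool_pos: [460.5, 286.4, 80.3]
tool_rot: [2.433, 1.987, 0.004]
wrist_force: [-0.3, -0.6, -1.7]
gripper_width: 0.384
finger_force: 30.0
row [ 0.  -1.1 41.8] [ 0.0013 -0.0008 -0.0007] dyaw 0.0 q7 -1.22 tcp [460.2 286.   79.8] t 21.85 F [ 0.1 -0.6 -1.8] g 35.1
side ring 365 (array([460.5, 291.8]), array([23.1, 49.4]), 67.9) [464.3 290.5 101.5] 75.06196378781436
side foot 150 (array([461.3, 285.8]), array([32.5, 40.5]), 77.7) [455.9 291.5  48.6] 42.2342508662565
```

View pics/z5.png

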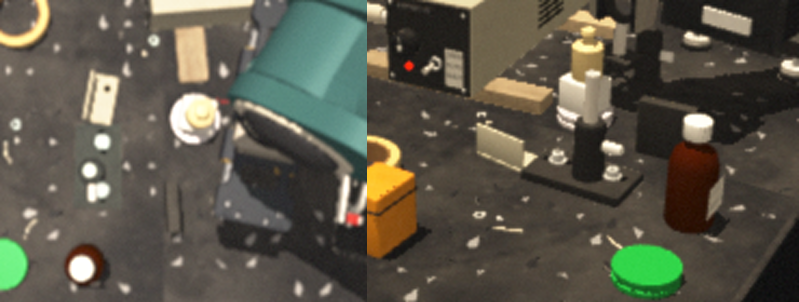

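```bash
python3 -m handwheel '[[[0, -0.8, 20], [0, 0, 0], 0], [[0, -0.8, 37], [0, 0, 0], 0], [[0, -0.8, 40], [0, 0, 0], 0], [[0, -0.8, 40.5], [0, 0, 0], 0], [[0, -0.8, 40.5], [0, 0, 0], 0], [[0, -0.8, 40.5], [0, 0, 0], 0]]'; python3 go.py 459.2 286.3 57 -11.5;python3 - <<'E'
from m import *
W=cloud("top",np.load("pics/top5.npy"))
X=sel(W,(469,334),18,75,95);print("weight",len(X),rect(X),X.mean(0).round(1))
v,u=np.nonzero((W[...,2]>80)&(W[...,2]<95)&(np.hypot(W[...,0]-469,W[...,1]-334)<18))
print(onz("top",u.mean(),v.mean(),89))
h=cv2.cvtColor(cv2.imread("pics/top5.png"),cv2.COLOR_BGR2HSV);m=((h[...,1]>60)&(h[...,1]<160)&(h[...,2]>140)).astype(np.uint8);m[:,:350]=0;m[:,372:]=0;m[:205]=0;m[230:]=0
M=cv2.moments(m,True);print(M["m00"],onz("top",M["m10"]/M["m00"],M["m01"]/M["m00"],70))
E
```

```text
t: 22.45
tool_pos: [459.1, 286.2, 38.8]
tool_rot: [2.433, 1.987, 0.001]
wrist_force: [-0.2, -1.2, 0.2]
gripper_width: 0.381
finger_force: 30.0
row [0.1 0.  0.8] [ 0.0006 -0.0005 -0.0005] dyaw 0.0 q7 -1.26 tcp [459.1 286.2  38.8] t 22.45 F [-0.2 -1.2  0.2] g 35.1
weight 43 (array([468.6, 334.4]), array([16.8, 22.5]), 8.1) [468.5 334.   84.6]
[468.53193506 333.96619873  89.        ]
93.0 [464.78383943 331.4112823   70.        ]
```

Weight top reads (468.5, 334.0), within 1 mm of the block and stage. Set the lens down.

```bash
python3 -m handwheel '[[[0, 0, 0.5], [0, 0, 0], 0], [[0, 0, 1], [0, 0, 0], 0], [[0, 0, 1], [0, 0, 0], 0], [[0, 0, 1], [0, 0, 0], 0]]'; python3 go.py 459.2 286.3 57 -11.5
```

```text
t: 22.85
tool_pos: [459.5, 286.5, 38.6]
tool_rot: [2.433, 1.987, 0.002]
wrist_force: [-1.6, -1.8, 8.0]
gripper_width: 0.384
finger_force: 30.0
row [-0.3 -0.2  0.6] [ 0.0014 -0.0007 -0.0004] dyaw 0.0 q7 -1.27 tcp [459.5 286.5  38.6] t 22.85 F [-1.6 -1.8  8. ] g 35.3
```

```bash
python3 -m handwheel '[[[0, 0, -0.5], [0, 0, 0], 0.42], [[0, 0, -0.5], [0, 0, 0], 0.5], [[0, 0, -0.5], [0, 0, 0], 0.6], [[0, 0, -0.5], [0, 0, 0], 0.65], [[0, 0, -20], [0, 0, 0], 0.65], [[0, 0, -60], [0, 0, 0], 0.7], [[0, 0, -95], [0, 0, 0], 0.75], [[0, 0, -95], [0, 0, 0], 0.75], [[0, 0, -95], [0, 0, 0], 0.75], [[0, 0, -95], [0, 0, 0], 0.75]]'; python3 go.py 378.8 359.1 120 3.7
```

```text
t: 23.85
tool_pos: [458.2, 285.3, 131.2]
tool_rot: [-2.433, -1.987, 0.003]
wrist_force: [0.3, -0.4, 0.3]
gripper_width: 0.752
finger_force: 0.0
row [ 56.5 -92.5  30.2] [-0.0016  0.0014 -0.2658] dyaw 15.2 q7 -1.17 tcp [458.2 285.3 131.2] t 23.85 F [ 0.3 -0.4  0.3] g 69.2
```

```bash
python3 -m handwheel '[[[56.5, -92.5, 0], [0, 0, -0.266], 0.75], [[56.5, -92.5, 0], [0, 0, -0.266], 0.75], [[56.5, -92.5, 0], [0, 0, -0.266], 0.75], [[56.5, -92.5, 30], [0, 0, -0.266], 0.75], [[56.5, -92.5, 30], [0, 0, -0.266], 0.75], [[56.5, -92.5, 30], [0, 0, -0.266], 0.75], [[56.5, -92.5, 30], [0, 0, -0.266], 0.75]]'; python3 look.py 6; python3 go.py 378.8 359.1 38 3.7;python3 - <<'E'
from m import *
for n in C:
    W=cloud(n,np.load(f"pics/{n}6.npy"));
    for nm,z in(("ring",(62,90)),("foot",(4,12))):
        X=sel(W,(459,285),26,*z)
        if len(X)>4:print(n,nm,len(X),rect(X),X.mean(0).round(1),X[:,2].min())
E
```

```text
t: 24.55
tool_pos: [380.0, 359.8, 102.6]
tool_rot: [-2.149, -2.291, -0.0]
wrist_force: [0.4, 0.8, 0.9]
gripper_width: 0.749
finger_force: 0.0
row [-0.8 -1.5 84. ] [ 0.0009 -0.0005 -0.0007] dyaw 0.0 q7 -1.18 tcp [380.2 359.9 103. ] t 24.65 F [-0.2 -0.1 -0.3] g 69.0
top ring 43 (array([466.8, 284.3]), array([ 8.9, 20.4]), 85.0) [466.2 284.1  72.2] 62.823817278289425
top foot 46 (array([471.3, 283.2]), array([29.6, 15.7]), 73.4) [473.4 287.5   7.1] 4.583761251852593
side ring 45 (array([461.8, 287.5]), array([10.2, 36.3]), 83.5) [460.2 288.5  67.2] 62.15917420251844
side foot 95 (array([453.8, 287.3]), array([33.8, 25.3]), 82.6) [451.1 290.7   8.1] 4.120308301109162
```

View pics/z6.png

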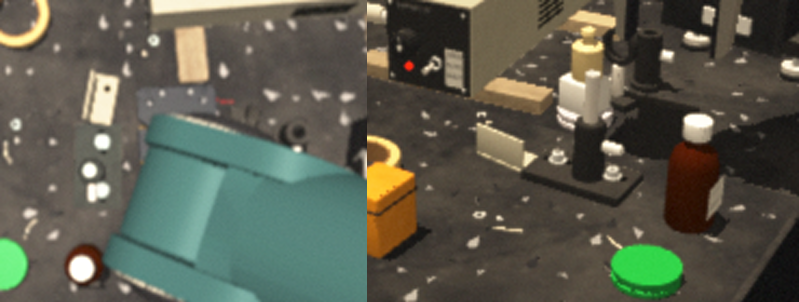

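```bash
python3 -m handwheel '[[[-0.6, -1.3, 40], [0, 0, 0], 0.75], [[-0.6, -1.3, 75], [0, 0, 0], 0.75], [[-0.6, -1.3, 82], [0, 0, 0], 0.75], [[-0.6, -1.3, 82], [0, 0, 0], 0.75], [[-0.6, -1.3, 82], [0, 0, 0], 0.75], [[-0.6, -1.3, 82], [0, 0, 0], 0.75]]'; python3 go.py 378.8 359.1 40 3.7; python3 -m handwheel '[[[0, 0, 0], [0, 0, 0], 0.6], [[0, 0, 0], [0, 0, 0], 0.45], [[0, 0, 0], [0, 0, 0], 0.45], [[0, 0, 0], [0, 0, 0], 0], [[0, 0, 0], [0, 0, 0], 0], [[0, 0, 0], [0, 0, 0], 0]]'; python3 go.py 378.8 359.1 40 3.7
```

```text
t: 25.25
tool_pos: [379.2, 360.2, 22.1]
tool_rot: [2.148, 2.292, 0.005]
wrist_force: [0.1, -0.1, -0.2]
gripper_width: 0.746
finger_force: 0.0
row [-1.1 -0.4  1. ] [ 0.0023 -0.0018  0.0002] dyaw -0.0 q7 -1.28 tcp [379.2 360.2  22.1] t 25.25 F [ 0.1 -0.1 -0.2] g 68.7
t: 25.85
tool_pos: [378.6, 359.4, 20.9]
tool_rot: [2.148, 2.292, 0.001]
wrist_force: [-0.3, -0.6, 6.9]
gripper_width: 0.537
finger_force: 30.0
row [-0.3  0.2 -0.1] [ 0.0009 -0.0001  0.0003] dyaw -0.0 q7 -1.28 tcp [378.6 359.4  20.9] t 25.85 F [-0.3 -0.6  6.9] g 49.4
```

```bash
python3 -m handwheel '[[[0, 0, -40], [0, 0, 0], 0], [[0, 0, -80], [0, 0, 0], 0], [[0, 0, -100], [0, 0, 0], 0], [[0, 0, -100], [0, 0, 0], 0], [[0, 0, -100], [0, 0, 0], 0], [[0, 0, -100], [0, 0, 0], 0]]'; python3 go.py 478.7 383.4 140 -11.5
```

```text
t: 26.45
tool_pos: [377.5, 358.2, 118.8]
tool_rot: [-2.148, -2.292, 0.005]
wrist_force: [0.3, 0.4, -1.3]
gripper_width: 0.541
finger_force: 30.0
row [ 18.6 102.6  -2.5] [-0.002   0.0021  0.2655] dyaw -15.2 q7 -1.16 tcp [377.5 358.2 118.8] t 26.45 F [ 0.3  0.4 -1.3] g 49.8
```

```bash
python3 -m handwheel '[[[18.3, 102, 0], [0, 0, 0.266], 0], [[18.3, 102, 0], [0, 0, 0.266], 0], [[18.3, 102, 0], [0, 0, 0.266], 0], [[18.3, 102, 0], [0, 0, 0.266], 0], [[18.3, 102, 20], [0, 0, 0.266], 0], [[18.3, 102, 50], [0, 0, 0.266], 0], [[18.3, 102, 50], [0, 0, 0.266], 0], [[18.3, 102, 50], [0, 0, 0.266], 0], [[18.3, 102, 50], [0, 0, 0.266], 0], [[18.3, 102, 50], [0, 0, 0.266], 0]]'; python3 go.py 478.7 383.4 40 -11.5
```

```text
t: 27.45
tool_pos: [479.2, 384.8, 71.8]
tool_rot: [-2.433, -1.988, -0.003]
wrist_force: [-0.2, -0.7, -0.8]
gripper_width: 0.539
finger_force: 30.0
row [-1.5 -0.3 50.8] [ 0.0013 -0.0016 -0.    ] dyaw 0.0 q7 -1.33 tcp [479.2 384.8  71.8] t 27.45 F [-0.2 -0.7 -0.8] g 49.6
```

```bash
python3 -m handwheel '[[[-1.2, -0.2, 25], [0, 0, 0], 0], [[-1.2, -0.2, 45], [0, 0, 0], 0], [[-1.2, -0.2, 49.5], [0, 0, 0], 0], [[-1.2, -0.2, 49.5], [0, 0, 0], 0], [[-1.2, -0.2, 49.5], [0, 0, 0], 0], [[-1.2, -0.2, 49.5], [0, 0, 0], 0]]'; python3 go.py 478.7 383.4 40 -11.5
```

```text
t: 28.05
tool_pos: [478.8, 383.4, 21.7]
tool_rot: [-2.433, -1.987, -0.002]
wrist_force: [-0.8, 0.2, -1.8]
gripper_width: 0.542
finger_force: 30.0
row [ 0.  -0.1  0.7] [ 0.0008 -0.0011 -0.0004] dyaw 0.0 q7 -1.37 tcp [478.8 383.4  21.7] t 28.05 F [-0.8  0.2 -1.8] g 49.8
```

```bash
python3 -m handwheel '[[[0, 0, 0.7], [0, 0, 0], 0], [[0, 0, 1.2], [0, 0, 0], 0], [[0, 0, 1.2], [0, 0, 0], 0], [[0, 0, 1.2], [0, 0, 0], 0]]'; python3 go.py 478.7 383.4 40 -11.5
```

```text
t: 28.45
tool_pos: [478.8, 383.3, 21.0]
tool_rot: [2.433, 1.987, 0.002]
wrist_force: [-0.8, -1.7, 7.2]
gripper_width: 0.54
finger_force: 30.0
row [ 0.1 -0.1 -0. ] [ 0.0011 -0.0005 -0.0004] dyaw 0.0 q7 -1.37 tcp [478.8 383.3  21. ] t 28.45 F [-0.8 -1.7  7.2] g 49.7
```

```bash
python3 -m handwheel '[[[0, 0, -0.5], [0, 0, 0], 0.57], [[0, 0, -0.5], [0, 0, 0], 0.65], [[0, 0, -0.5], [0, 0, 0], 0.72], [[0, 0, -0.5], [0, 0, 0], 0.75], [[0, 0, -20], [0, 0, 0], 0.75], [[0, 0, -60], [0, 0, 0], 0.75], [[0, 0, -110], [0, 0, 0], 0.75], [[0, 0, -160], [0, 0, 0], 0.75], [[0, 0, -210], [0, 0, 0], 0.75], [[0, 0, -260], [0, 0, 0], 0.75], [[0, 0, -260], [0, 0, 0], 0.75], [[0, 0, -260], [0, 0, 0], 0.75], [[-335, 7, -260], [0, 0, 0], 0.75], [[-335, 7, -260], [0, 0, 0], 0.75], [[-335, 7, -260], [0, 0, 0], 0.75], [[-335, 7, -260], [0, 0, 0], 0.75], [[-335, 7, -260], [0, 0, 0], 0.75], [[-335, 7, -260], [0, 0, 0], 0.75], [[-335, 7, -260], [0, 0, 0], 0.75], [[-335, 7, -260], [0, 0, 0], 0.75]]'; python3 look.py 7;cat > fin.py <<'E'
from m import *
import sys
k=sys.argv[1]
for n in C:
    W=cloud(n,np.load(f"pics/{n}{k}.npy"))
    for nm,c,r,a,b in[("beam",(478.8,383),32,42,56),("ring",(458.8,285),26,62,90),("foot",(458.8,285),26,4,12),("knob",(469,334),18,80,95),("block",(469,334),28,36,45),("bottle",(323,441),30,60,100),("case",(500,560),60,30,60),("tape",(570,520),45,12,25)]:
        X=sel(W,c,r,a,b)
        if len(X)>4:print(n,nm,len(X),*rect(X),X.mean(0).round(1))
E
python3 fin.py 7
```

```text
t: 30.45
tool_pos: [416.6, 48.0, 277.9]
tool_rot: [-2.442, -1.976, 0.007]
wrist_force: [0.1, 0.1, 0.1]
gripper_width: 0.747
finger_force: 0.0
top beam 131 [478.2 382.8] [11.8 49.6] 78.3 [478.  382.9  49.1]
top ring 77 [459.7 285.2] [ 9.  35.1] 79.0 [458.9 285.6  71.1]
top foot 139 [460.1 285.1] [29.7 40.1] 79.1 [458.2 289.    7. ]
top knob 33 [469.  333.3] [11.8 11.9] 32.7 [468.7 333.7  86.7]
top block 90 [469.4 334.2] [33.2 33.9] 78.7 [466.5 337.8  40.9]
top bottle 186 [320.3 445. ] [30.5 29.1] 1.7 [322.  444.5  73.7]
top case 383 [505.3 587.5] [47.3 36.9] 88.7 [504.2 586.1  47.5]
top tape 356 [576.4 522.6] [66.  66.1] 45.6 [576.  523.   17.6]
side beam 173 [477.6 371.7] [39.6 51.1] 78.2 [478.1 386.2  47.9]
side ring 84 [460.4 286. ] [12.9 35.1] 79.1 [458.1 288.3  70.2]
side foot 93 [452.5 288. ] [29.4 24. ] 74.8 [450.8 290.    8.2]
side knob 38 [469.9 335.2] [12.1 11.8] 74.6 [469.5 336.5  86.2]
side block 91 [467.9 341.7] [44.4 26. ] 27.1 [470.  343.2  40.6]
side bottle 339 [321.2 449.3] [30.3 27.7] 21.7 [320.2 452.1  73.9]
side case 728 [506.7 589.1] [47.8 39. ] 89.9 [501.6 595.4  44.6]
side tape 406 [581.1 523.2] [67.6 64.7] 62.5 [583.  523.9  18. ]
```

View pics/z7.png

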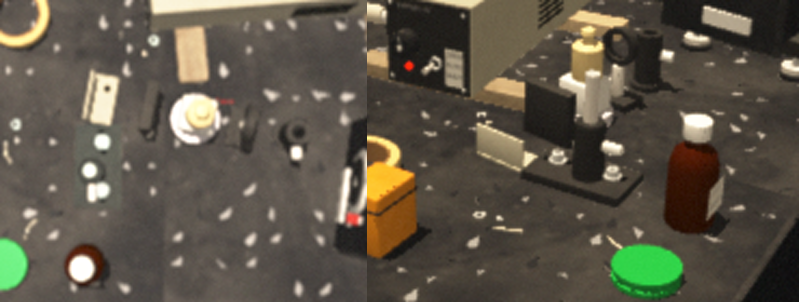

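```bash
python3 -c "
from station import *
print(close_job())"
```

```text
the job is handed in; nothing more can be done
None
```

The test line is laid out and handed in: block on stage, weight on block, lens and beam block at the midpoints, each within about 1 mm of target by the cameras, and the bottle, case and tape roll unmoved; a finger touched something, probably the bracket, at about 5 N while picking up the block.

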